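# Close a pinwheel layer of cartons on a small pallet

### The arm

A 6-joint arm with a two-finger parallel gripper is mounted at the origin on a cart in front of the work surface, level with it; the furniture and walls round the work are solid. World frame = base frame: x ahead of the robot, y to its left, z up, the work surface at z = 0. Lengths are in mm, angles in degrees, forces in N, time in s.
With the tool pointing down it reaches from about 325 to 850 mm from the base axis. Payload 15.5 kg.
Tool frame: the origin (TCP) lies between the finger pads; the fingertips stand 25 mm ahead of it and the grasp point (between the pads) lies 6 mm ahead of it; z points along the fingers, y is the line along which they close (so a half turn about z gives the same grasp; the last joint's range is limited). The gripper opens to 91 mm and grips with 3 to 60 N. Pads are 32 mm wide; open, the fingers measure 118 mm over their backs; the gripper's body (76 mm by 178 mm) begins 60 mm behind the grasp point.
Start: joints at [-74.8, 28.281, 77.091, -0, 74.628, -5.472], TCP at [220.64, -584.76, 238.915] pointing down, gripper open.
Joint ranges: [-166.48, 166.48], [-47.26, 123.95], [12.59, 153.08], [-70.14, 250.14], [6.76, 159.57], [-176.63, 176.63]. Speed limits (degrees/s): [108.29, 108.29, 147.25, 172.46, 172.46, 172.46].

### API

Orientations are given as [roll, pitch, yaw] about the fixed x, y, z axes, in that order (R = Rz(yaw) Ry(pitch) Rx(roll)).
In Python, from rig import sense, imaging, finish_job gives the robot as it stands. The module is installed in compiled form; this text tells all that it offers.
- The arm moves only by the tool jog_arm, never from a script. Its argument "motion" is a list that holds one entry, the list of rows, each a list of 7 numbers: the opening, from 0 (shut) to 1 (fully open), then the shift along the tool's x, y, z in m, then the turn, a rotation vector about the tool's x, y, z in rad. In form: [[[claw, dx, dy, dz, wx, wy, wz], ...]]. A call has 1 to 20 rows; each row shifts and turns the commanded pose from where the row before left it, along the tool's axes as they then stand; what a row does not reach is not made up. A row lasts 1/12 s, in which the tool goes at most 41.7 mm and 7.16 degrees, less where a joint would pass 70% of its speed; a pose out of reach is approached as far as the arm can. A call is refused whole if a number of a shift passes 0.0417 or a number of a turn 0.125, either way. A call with a gripper value outside its range is refused whole. The fingers move at their own pace and stop on an object; "force" is the grip in N (left out, the last holds). Time passes only in rows, so rows that do not move let the fingers close. It gives the time, the measured TCP pose, the force, the opening and the grip force at its end, in the units of the state.
- sense(): the state, without advancing time (a new reading comes with each control period).
- imaging.snapshot(name): name is "scene" or "side" or "wrist"; returns a dict with "pixels" (420x560x3 uint8, red, green, blue), "fx", "fy", "cx", "cy" (pixels), "rvec" (rotation vector, rad) and "tvec" (3), from world to camera coordinates, as OpenCV has them. Camera axes: x right, y down, z forward; pixel columns grow to the right and rows downward; lengths in mm; the calibration is good to about 2 mm. The wrist camera is an equidistant fisheye: a pixel r from the principal point sees the ray r / f radians off the axis. A picture is of the moment at which its call begins. There is no depth.
- finish_job(): hands the job in; it is judged then, once.
The state is a dict: "time_s": time; "joint_positions": joint angles; "qd": joint speeds; "effort": joint torques, N m; "eef_pos": TCP position; "tool_rot": TCP orientation; "ft_force": force on the tool from outside, world axes, zero at the start; "ft_torque": the same for the moment, N m; "grip_width": finger opening in mm; "grip_force": force on a finger pad.
Only numpy, scipy, OpenCV 4.12 (cv2) and the standard library are available. Lean on these libraries where they do the work, as an engineer would, in place of code of your own. Each camera call takes 0.05 s, during which the arm holds its last target. There are 200 camera calls.

### The job

Finish the interlocking layer on the small pallet. One carton lies in the corner of the stops and a second is laid in front of it but not yet pushed up: push it against the left stop, and lay the two loose cartons flat to complete a pinwheel, in which the end of each carton butts against the long side of the next round a small square gap, and push them up until all four are tight against the two steel stops and one another with no gaps left. Leave the tools and the white tub beyond the pallet where they are.

Things in the scene. Friction and masses are not known exactly. Their poses are not given: they have to be found in the camera images.
- pallet: fixed plywood pallet, 240 x 240 mm; origin under its centre at bench height, x to its far edge, y to its left edge, z up. Flat deck 30 mm above the bench. Two steel bars (stops) 12 mm thick, 22 mm above the deck, run along the whole far (+x) and left (+y) edges; inner faces at x = +108 mm and y = +108 mm. Near and right edges are open.
- slot_a (a point): centre of the corner carton's place in the finished layer, 15 mm above the deck, axes as the pallet's: long side against the far stop, left end against the left stop (carton's long axis along pallet y). carton_1 stands here at the start, within 2 mm.
- slot_b (a point): centre of the far right place, 15 mm above the deck: carton's long axis along pallet x, far end against the far stop, left long side against the right end of the corner carton
- slot_c (a point): centre of the near right place, 15 mm above the deck: long axis along pallet y, far long side against the near end of the far right carton, left end against the right side of the near left carton
- slot_d (a point): centre of the near left place, 15 mm above the deck: long axis along pallet x, left long side against the left stop, far end against the near side of the corner carton. carton_2 starts 14 to 25 mm to the right of it.
- carton_1_mid (a point): centre of the carton already in the far left corner of the pallet: red cardboard box, 66 mm wide (its x axis), 100 mm long (y), 30 mm high (z), 0.25 to 0.5 kg; the point is 15 mm above its underside. All four cartons are alike and interchangeable; either end may lead, and they slide on the deck.
- carton_2_mid (a point): centre of the carton laid on the pallet in front of that one, its far end within 3 mm of it but its left side still 14 to 25 mm short of the left stop: red cardboard box, 66 mm wide (its x axis), 100 mm long (y), 30 mm high (z), 0.25 to 0.5 kg; the point is 15 mm above its underside. All four cartons are alike and interchangeable; either end may lead, and they slide on the deck.
- carton_3_mid (a point): centre of a loose carton lying flat on the bench beside the pallet: red cardboard box, 66 mm wide (its x axis), 100 mm long (y), 30 mm high (z), 0.25 to 0.5 kg; the point is 15 mm above its underside. All four cartons are alike and interchangeable; either end may lead, and they slide on the deck.
- carton_4_mid (a point): centre of a loose carton lying flat on the bench beside the pallet: red cardboard box, 66 mm wide (its x axis), 100 mm long (y), 30 mm high (z), 0.25 to 0.5 kg; the point is 15 mm above its underside. All four cartons are alike and interchangeable; either end may lead, and they slide on the deck.
- tie_rod_end: bystander: the tie rod end (steel ball joint on a short rod), lying loose on the bench beyond the pallet; leave it alone. Origin under its centre. About 75 x 129 x 38 mm.
- screwdriver: bystander: the screwdriver, lying loose on the bench beyond the pallet; leave it alone. Origin under its centre. About 34 x 201 x 33 mm.
- white_tub: bystander: the small white plastic tub, lying loose on the bench beyond the pallet; leave it alone. Origin under its centre. 54 x 70 x 44 mm.
- carton_1: the same carton as carton_1_mid; this origin is the centre of its underside
- carton_2: the same carton as carton_2_mid; this origin is the centre of its underside
- carton_3: the same carton as carton_3_mid; this origin is the centre of its underside
- carton_4: the same carton as carton_4_mid; this origin is the centre of its underside
Mind the look-alikes: they are no part of the job. What is shaped like the carton_4 but orange is not meant. What is shaped like the carton_3 but green is not meant.

How it is judged:
By the outcome, as a careful person would: the job done as asked, in the order asked, and still so for the second after the job is handed in, with the robot touching nothing.
It also fails if it takes over 72 s, if anything falls off the work surface, if the arm or the gripper's body presses on something with over 40 N, if the wrist force passes 120 N, or if a joint passes its speed limit or range.

## Working session

There is one attempt and no reset: what is moved stays moved. The work goes in short steps, Python scripts to look and compute and a tool call to move; the robot and the scene stay as the last step left them, time stands still between calls to the robot, and variables do not carry over. Pictures are saved under pics/ and viewed, at most 10 in all, crops included, and the job is handed in when it is done.

Besides the shell and the picture viewer there is one more tool, called after ">>>" as a command line: name --argument value ..., lists and objects as JSON in quotes. jog_arm: Moves the arm, as the interface text tells. Its arguments: {"type":"object","properties":{"motion":{"type":"array"},"force":{"type":"number"}},"required":["motion"]}

```bash
mkdir -p pics; cat > h.py <<'E'
import numpy as np, cv2
from rig import sense, imaging, finish_job
def snap(n,f):
    s=imaging.snapshot(n); cv2.imwrite(f'pics/{f}.png',s['pixels'][:,:,::-1]); np.savez(f'pics/{f}.npz',**s); return s
def ray(s,u,v):
    R=cv2.Rodrigues(np.array(s['rvec'],float))[0]; t=np.array(s['tvec'],float).ravel()
    d=R.T@np.array([(u-s['cx'])/s['fx'],(v-s['cy'])/s['fy'],1]); return -R.T@t,d
def pt(s,u,v,z):
    c,d=ray(s,u,v); return (c+d*(z-c[2])/d[2])[:2].round(1)
def proj(s,P):
    return cv2.projectPoints(np.array(P,float).reshape(-1,3),np.array(s['rvec'],float),np.array(s['tvec'],float),np.array([[s['fx'],0,s['cx']],[0,s['fy'],s['cy']],[0,0,1]],float),None)[0].reshape(-1,2)
E
python3 -c "
from h import *
a=snap('scene','a');b=snap('side','b')
for s in(a,b):
  R=cv2.Rodrigues(np.array(s['rvec'],float))[0];print(-R.T@np.array(s['tvec']).ravel(),R[2],s['fx'])
st=sense();print(st)
cv2.imwrite('pics/a2.png',cv2.resize(a['pixels'][:,:,::-1],(800,600)))
cv2.imwrite('pics/b2.png',cv2.resize(b['pixels'][:,:,::-1],(800,600)))
"
```

```text
[ 28.33219959 736.35370074 965.31932913] [ 0.46085323 -0.54133422 -0.70325782] 442.3377282753691
[ -185.42685999 -1027.55904293   623.9019351 ] [ 0.53557496  0.75368436 -0.38094535] 527.6478549937491
{'time_s': 0.1, 'joint_positions': array([-7.48003474e+01,  2.83115804e+01,  7.71233896e+01,  6.74089904e-04,
        7.46269500e+01, -5.47156391e+00]), 'qd': array([ 0.04652031, -0.09668105, -0.07011045, -0.0475551 ,  0.00341212,
       -0.14476711]), 'effort': array([ 3.61970742e-03, -8.80237699e+01, -3.82542264e+01,  7.07507925e-02,
        4.81908058e-02, -2.22668535e-05]), 'eef_pos': array([ 220.55616119, -584.46495752,  238.39621807]), 'tool_rot': array([-1.79938424e+02, -6.55098320e-03,  2.06710339e+01]), 'ft_force': array([-0.09672213,  0.7066097 , -0.2469895 ]), 'ft_torque': array([-0.02797085,  0.00273633, -0.01048677]), 'grip_force': 0.0, 'grip_width': 90.8954403798002}
```

View pics/a2.png

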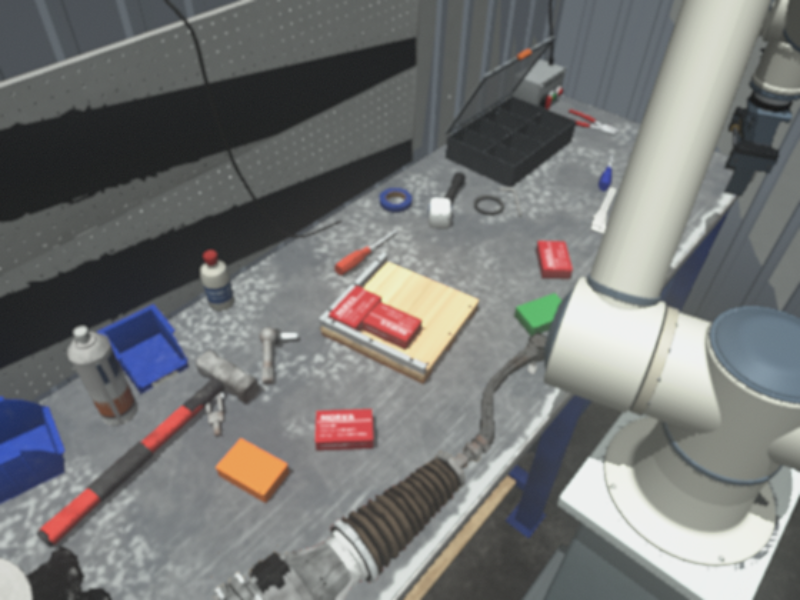

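View pics/b2.png

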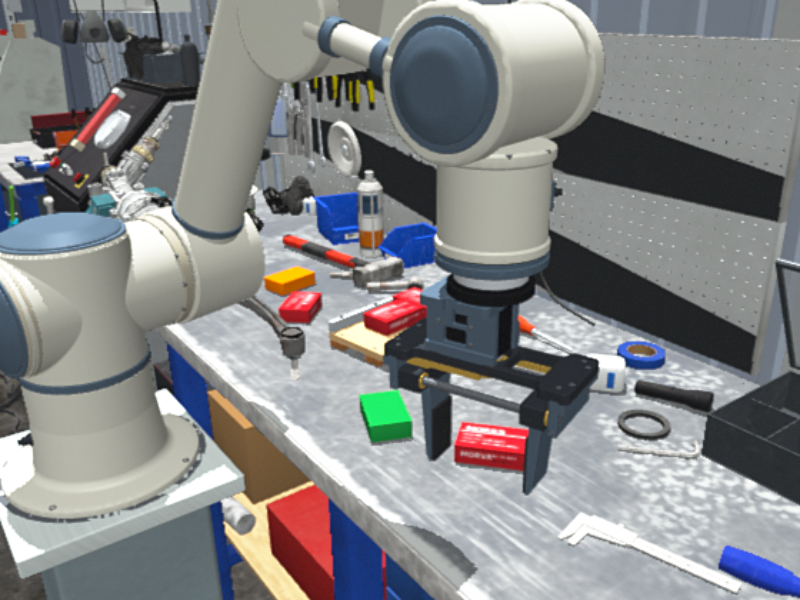

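The scene view shows the pallet (400,315), carton_1 (358,308), carton_2 (390,325), and loose red cartons at (345,428) and (553,258). The green and orange ones are the look-alikes. Next I'll enlarge it.

```bash
python3 -c "
from h import *
im=cv2.imread('pics/a.png')
cv2.imwrite('pics/a3.png',cv2.resize(im[168:318,212:412],(800,600),interpolation=cv2.INTER_CUBIC))"
```

```text
(no output)
```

View pics/a3.png

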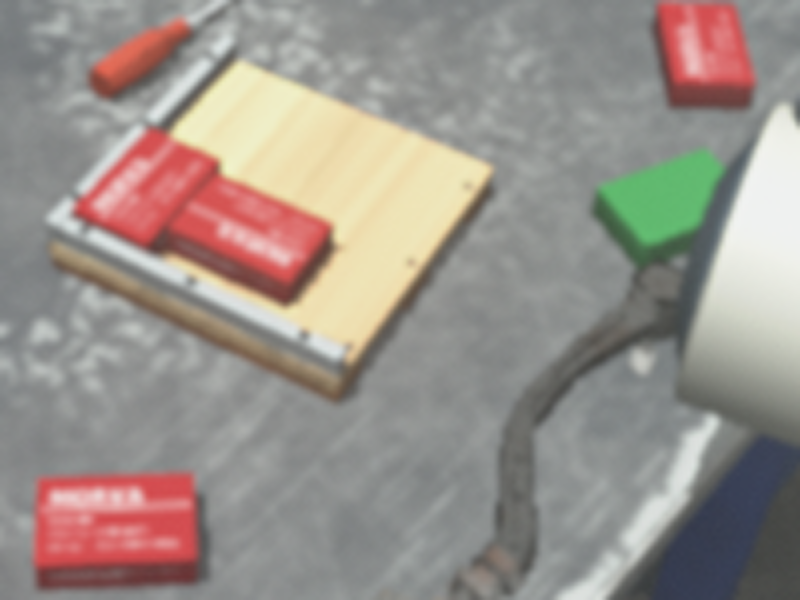

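```bash
python3 -c "
from h import *
s=np.load('pics/a.npz')
def f(n,z,L):
  print(n,[pt(s,212+u/4,168+v/4,z).tolist() for u,v in L])
f('deck NR',30,[(494,170)])
f('stop FR,FL,NL outer',52,[(232,40),(50,220),(350,350)])
for n,z,L in [('c1',60,[(152,128),(218,160),(147,243),(78,208)]),('c2',60,[(218,178),(331,228),(290,283),(170,232)]),('c3',30,[(38,478),(192,474),(196,562),(38,570)]),('c4',30,[(657,5),(738,2),(752,90),(668,92)])]:
  P=np.array([pt(s,212+u/4,168+v/4,z) for u,v in L]);print(n,P.tolist(),P.mean(0),cv2.minAreaRect(P.astype(np.float32)))
"
```

```text
deck NR [[499.6, -96.7]]
stop FR,FL,NL outer [[727.2, -57.0], [693.5, 174.7], [460.8, 124.8]]
c1 [[699.0, 63.9], [640.1, 56.3], [622.0, 150.1], [681.4, 158.3]] [660.625 107.15 ] ((660.5, 107.00000762939453), (59.8967170715332, 98.85252380371094), 10.560995101928711)
c2 [[627.8, 69.9], [535.9, 53.6], [524.2, 111.9], [617.2, 131.8]] [576.275  91.8  ] ((575.8909912109375, 92.58311462402344), (95.046142578125, 62.799922943115234), 10.057770729064941)
c3 [[553.3, 323.5], [482.5, 256.2], [436.8, 302.3], [504.7, 370.3]] [494.325 313.075] ((494.9331970214844, 312.78302001953125), (97.64958190917969, 67.45887756347656), 45.042144775390625)
c4 [[512.2, -345.4], [464.1, -394.1], [400.3, -305.8], [448.4, -259.3]] [ 456.25 -326.15] ((456.2499694824219, -326.70001220703125), (67.64044952392578, 117.6533203125), 36.53841018676758)
```

```bash
cat >> h.py <<'E'
PC=np.array([595,36.]);PY=10.2
def p2w(x,y,c=None,yw=None):
    c=PC if c is None else c; a=np.radians(PY if yw is None else yw)
    return c+np.array([x*np.cos(a)-y*np.sin(a),x*np.sin(a)+y*np.cos(a)])
def w2p(P):
    a=np.radians(PY); d=np.array(P)[:2]-PC; return np.array([d[0]*np.cos(a)+d[1]*np.sin(a),-d[0]*np.sin(a)+d[1]*np.cos(a)])
def plan(x,y,z,yaw,st=None):
    """turn (wz rad) first, then shift in the turned tool's axes (m)"""
    st=st or sense(); p=st['eef_pos']; y0=st['tool_rot'][2]
    dyaw=(yaw-y0+180)%360-180; a=np.radians(yaw); d=np.array([x,y,z])-p
    dx=d[0]*np.cos(a)+d[1]*np.sin(a); dy=d[0]*np.sin(a)-d[1]*np.cos(a)
    print('turn wz %.4f | dx %.4f dy %.4f dz %.4f'%(-np.radians(dyaw),dx/1e3,dy/1e3,-d[2]/1e3))
E
python3 -c "
from h import *
print(p2w(-8,-20));plan(*p2w(-8,-20),238,10.2)"
```

```text
[590.66812994  14.89940992]
turn wz 0.1828 | dx 0.4704 dy -0.5244 dz 0.0004
```

>>> jog_arm --motion '[[[0, 0, 0, 0, 0, 0, 0.0914], [0, 0, 0, 0, 0, 0, 0.0914], [0, 0.0261, -0.0291, 0, 0, 0, 0], [0, 0.0261, -0.0291, 0, 0, 0, 0], [0, 0.0261, -0.0291, 0, 0, 0, 0], [0, 0.0261, -0.0291, 0, 0, 0, 0], [0, 0.0261, -0.0291, 0, 0, 0, 0], [0, 0.0261, -0.0291, 0, 0, 0, 0], [0, 0.0261, -0.0291, 0, 0, 0, 0], [0, 0.0261, -0.0291, 0, 0, 0, 0], [0, 0.0261, -0.0291, 0, 0, 0, 0], [0, 0.0261, -0.0291, 0, 0, 0, 0], [0, 0.0261, -0.0291, 0, 0, 0, 0], [0, 0.0261, -0.0291, 0, 0, 0, 0], [0, 0.0261, -0.0291, 0, 0, 0, 0], [0, 0.0261, -0.0291, 0, 0, 0, 0], [0, 0.0261, -0.0291, 0, 0, 0, 0], [0, 0.0261, -0.0291, 0, 0, 0, 0], [0, 0.0261, -0.0291, 0, 0, 0, 0], [0, 0, 0, 0, 0, 0, 0]]]'

```text
time_s: 1.77
eef_pos: [572.3, -14.1, 238.6]
tool_rot: [-179.9, -0.1, 10.4]
ft_force: [-2.2, 0.7, -0.2]
grip_width: 0.3
grip_force: 0.0
```

```bash
python3 -c "
from h import *
s=snap('wrist','w1');st=sense();print(st['eef_pos'],st['tool_rot'],st['time_s'],s['fx'])
R=cv2.Rodrigues(np.array(s['rvec'],float))[0];print(-R.T@np.array(s['tvec']).ravel(),R[2])
cv2.imwrite('pics/w1b.png',cv2.resize(s['pixels'][:,:,::-1],(800,600),interpolation=cv2.INTER_CUBIC))
plan(*p2w(-8,-20),238,10.2)"
```

```text
[570.86575    -16.4075614  238.42185998] [-1.79975028e+02  2.59157206e-03  1.04261230e+01] 1.8167 325.19226210127806
[641.44035586  -0.67398549 384.79331279] [-0.24371688 -0.04475879 -0.96881305]
turn wz 0.0039 | dx 0.0250 dy -0.0273 dz 0.0004
```

View pics/w1b.png

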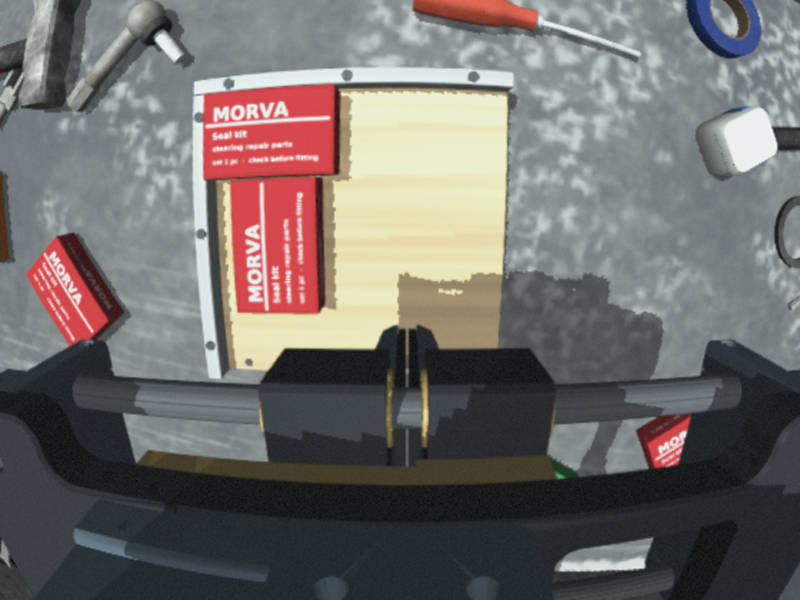

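The wrist view shows the stops' outer corners at (194,80), (513,72) and (210,377). c1's top spans (204,95)-(336,172) and c2's top spans (232,180)-(319,311).

```bash
cat >> h.py <<'E'
def wpt(s,u,v,z,k=0.7):
    R=cv2.Rodrigues(np.array(s['rvec'],float))[0]; t=np.array(s['tvec'],float).ravel()
    x=(u*k-s['cx'])/s['fx']; y=(v*k-s['cy'])/s['fy']; r=np.hypot(x,y)+1e-9
    d=R.T@np.array([np.sin(r)*x/r,np.sin(r)*y/r,np.cos(r)]); c=-R.T@t
    return (c+d*(z-c[2])/d[2])[:2].round(1)
E
python3 -c "
from h import *
s=np.load('pics/w1.npz')
for n,z,L in [('stop FL FR NL',52,[(194,80),(513,72),(210,377)]),('deck FR',30,[(508,92)]),('c1',60,[(204,95),(335,86),(335,172),(204,178)]),('c2',60,[(232,180),(318,178),(319,311),(238,311)])]:
  P=np.array([wpt(s,u,v,z) for u,v in L]);print(n,P.tolist(),P.mean(0))
  d=np.diff(P,axis=0);print('  len',np.hypot(*d.T),'ang',np.degrees(np.arctan2(d[:,1],d[:,0])))
"
```

```text
stop FL FR NL [[700.7, 174.7], [740.7, -60.5], [465.7, 133.0]] [635.7  82.4]
  len [238.57711542 336.25473974] ang [-80.34816653 144.86838749]
deck FR [[730.1, -63.3]] [730.1 -63.3]
  len [] ang []
c1 [[688.1, 159.4], [703.9, 61.4], [643.2, 50.2], [626.2, 148.2]] [665.35 104.8 ]
  len [99.26550257 61.72463042 99.46356117] ang [ -80.8413293  -169.54570828   99.84113176]
c2 [[627.2, 125.3], [637.2, 61.5], [542.1, 46.4], [530.4, 108.9]] [584.225  85.525]
  len [64.57894394 96.29132879 63.58569021] ang [ -81.09194757 -170.97787915  100.60304941]
```

```bash
sed -i 's/^PC=.*/PC=np.array([602,35.5]);PY=9.8/' h.py; python3 -c "
from h import *
plan(*p2w(-8,-14),64,9.8)"
```

```text
turn wz 0.0109 | dx 0.0315 dy -0.0319 dz 0.1744
```

>>> jog_arm --motion '[[[0, 0.0157, -0.016, 0, 0, 0, 0.0109], [0, 0.0157, -0.016, 0.02, 0, 0, 0], [0, 0, 0, 0.03, 0, 0, 0], [0, 0, 0, 0.03, 0, 0, 0], [0, 0, 0, 0.03, 0, 0, 0], [0, 0, 0, 0.03, 0, 0, 0], [0, 0, 0, 0.0244, 0, 0, 0], [0, 0, 0, 0.01, 0, 0, 0], [0, 0, 0, 0, 0, 0, 0], [0, 0, 0, 0, 0, 0, 0], [0, 0, -0.006, 0, 0, 0, 0], [0, 0, -0.006, 0, 0, 0, 0], [0, 0, -0.006, 0, 0, 0, 0], [0, 0, -0.005, 0, 0, 0, 0], [0, 0, -0.004, 0, 0, 0, 0], [0, 0, -0.004, 0, 0, 0, 0], [0, 0, 0, 0, 0, 0, 0]]]'

```text
time_s: 3.23
eef_pos: [590.2, 48.9, 64.9]
tool_rot: [180.0, -0.0, 9.6]
ft_force: [0.2, 0.5, 0.3]
grip_width: 0.1
grip_force: 0.0
```

```bash
python3 -c "
from h import *
st=sense();print(st['eef_pos'],st['tool_rot'],w2p(st['eef_pos']),st['ft_force'])"
```

```text
[590.16379202  48.90652559  64.87611476] [ 1.79987847e+02 -3.87142226e-02  9.61451089e+00] [-9.38157483 15.22553124] [0.21287325 0.5092326  0.30681805]
```

>>> jog_arm --motion '[[[0, 0, -0.004, 0, 0, 0, 0], [0, 0, -0.004, 0, 0, 0, 0], [0, 0, -0.003, 0, 0, 0, 0], [0, 0, -0.002, 0, 0, 0, 0], [0, 0, 0, 0, 0, 0, 0]]]'

```text
time_s: 3.65
eef_pos: [588.0, 61.3, 64.6]
tool_rot: [180.0, -0.0, 9.6]
ft_force: [0.2, -0.9, 1.5]
grip_width: 0.4
grip_force: 0.7
```

```bash
python3 -c "
from h import *
s=snap('scene','s1')
st=sense();print(st['eef_pos'],w2p(st['eef_pos']),st['ft_force'])
im=cv2.imread('pics/s1.png')
cv2.imwrite('pics/s1b.png',cv2.resize(im[168:288,212:372],(800,600),interpolation=cv2.INTER_CUBIC))"
```

```text
[587.84895557  61.30046427  64.50262005] [-9.55306686 27.83262346] [ 0.64866233 -0.07371541  0.40959171]
```

View pics/s1b.png

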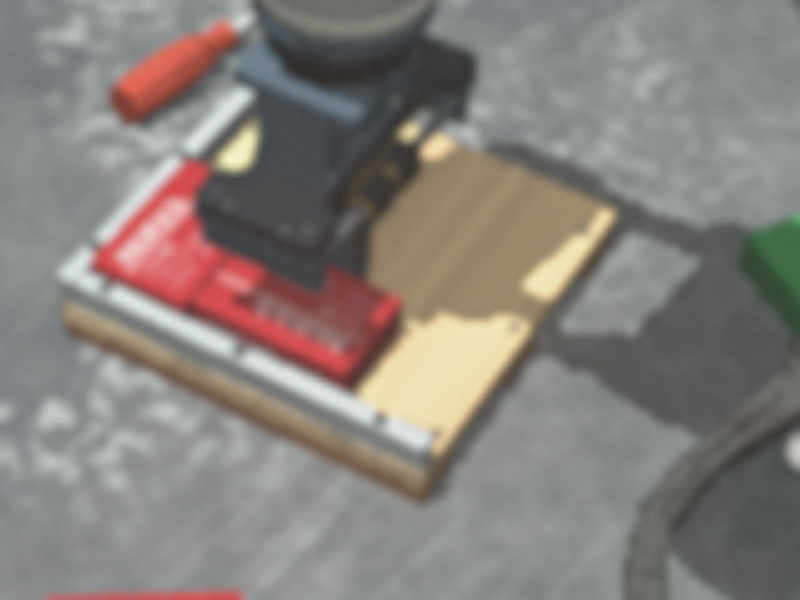

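The image shows the carton nearly at the left stop, so I'll keep pushing until the force rises.

>>> jog_arm --motion '[[[0, 0, -0.001, 0, 0, 0, 0], [0, 0, -0.001, 0, 0, 0, 0], [0, 0, -0.001, 0, 0, 0, 0], [0, 0, 0, 0, 0, 0, 0]]]'

```text
time_s: 4.03
eef_pos: [587.3, 64.1, 64.5]
tool_rot: [-180.0, 0.0, 9.6]
ft_force: [0.6, -1.4, 1.4]
grip_width: 0.5
grip_force: 1.2
```

>>> jog_arm --motion '[[[0, 0, -0.001, 0, 0, 0, 0], [0, 0, -0.001, 0, 0, 0, 0], [0, 0, -0.001, 0, 0, 0, 0], [0, 0, 0, 0, 0, 0, 0]]]'

```text
time_s: 4.37
eef_pos: [587.1, 66.8, 64.5]
tool_rot: [180.0, -0.0, 9.6]
ft_force: [2.1, -6.0, -0.8]
grip_width: 0.2
grip_force: 2.9
```

>>> jog_arm --motion '[[[0, 0, -0.001, 0, 0, 0, 0], [0, 0, 0, 0, 0, 0, 0]]]'

```text
time_s: 4.53
eef_pos: [587.1, 66.9, 64.6]
tool_rot: [179.9, -0.0, 9.6]
ft_force: [2.4, -14.4, 0.7]
grip_width: 0.7
grip_force: 7.4
```

```bash
python3 -c "
from h import *
print(w2p(sense()['eef_pos']),sense()['ft_force'])"
```

```text
[-9.38050545 33.50785075] [  2.43846414 -14.38506188   0.66570713]
```

>>> jog_arm --motion '[[[0, 0, 0.012, 0, 0, 0, 0], [0, 0, 0.02, 0, 0, 0, 0], [0, 0, 0.01, -0.03, 0, 0, 0.11], [1, 0, 0, -0.04, 0, 0, 0.12], [1, 0, 0, -0.04, 0, 0, 0.12], [1, 0, 0, -0.04, 0, 0, 0.12], [1, 0, 0, -0.02, 0, 0, 0.12], [1, 0, 0, 0, 0, 0, 0.12], [1, 0, 0, 0, 0, 0, 0.12], [1, 0, 0, 0, 0, 0, 0.12], [1, 0, 0, 0, 0, 0, 0.12], [1, 0, 0, 0, 0, 0, 0.04], [1, 0, 0, 0, 0, 0, 0]]]'

```text
time_s: 5.62
eef_pos: [593.4, 26.4, 234.3]
tool_rot: [180.0, 0.1, -54.2]
ft_force: [0.4, 1.4, -1.2]
grip_width: 64.3
grip_force: 0.0
```

```bash
python3 -c "
from h import *
print(sense()['eef_pos'],sense()['tool_rot']);plan(409,-261,235,-54)"
```

```text
[593.39903027  26.38259322 234.27435117] [ 1.79985353e+02  5.34843073e-02 -5.41555722e+01]
turn wz -0.0027 | dx 0.1241 dy 0.3181 dz -0.0007
```

>>> jog_arm --motion '[[[1, 0.012, 0.031, 0, 0, 0, 0], [1, 0.012, 0.031, 0, 0, 0, 0], [1, 0.012, 0.031, 0, 0, 0, 0], [1, 0.012, 0.031, 0, 0, 0, 0], [1, 0.012, 0.031, 0, 0, 0, 0], [1, 0.012, 0.031, 0, 0, 0, 0], [1, 0.012, 0.031, 0, 0, 0, 0], [1, 0.012, 0.031, 0, 0, 0, 0], [1, 0.012, 0.031, 0, 0, 0, 0], [1, 0.012, 0.031, 0, 0, 0, 0], [1, 0, 0, 0, 0, 0, 0], [1, 0, 0, 0, 0, 0, 0]]]'

```text
time_s: 6.62
eef_pos: [412.4, -253.9, 234.5]
tool_rot: [-180.0, 0.0, -54.1]
ft_force: [-0.1, 0.5, -0.3]
grip_width: 91.5
grip_force: 0.0
```

```bash
python3 -c "
from h import *
s=snap('wrist','w2');st=sense();print(st['eef_pos'],st['tool_rot'],st['grip_width'])
cv2.imwrite('pics/w2b.png',cv2.resize(s['pixels'][:,:,::-1],(800,600),interpolation=cv2.INTER_CUBIC))"
```

```text
[ 413.02513562 -252.97485754  234.47162083] [-1.79975290e+02  2.39036772e-02 -5.40305321e+01] 91.56289778525999
```

View pics/w2b.png

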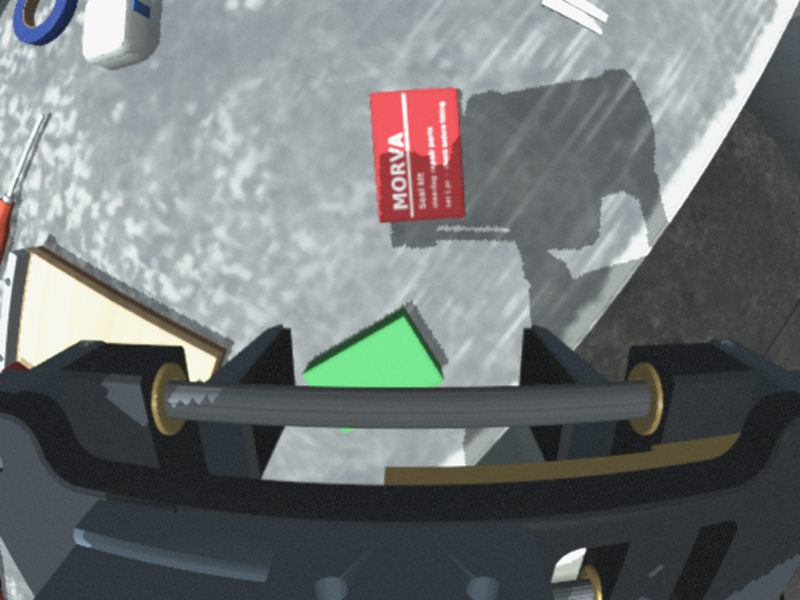

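c4's top corners are at (370,93), (459,89), (464,218) and (380,222). The green look-alike sits clear of it.

```bash
python3 -c "
from h import *
s=np.load('pics/w2.npz')
P=np.array([wpt(s,u,v,30) for u,v in [(370,93),(459,89),(464,218),(380,222)]]);m=P.mean(0)
d=np.roll(P,-1,0)-P;print(P.tolist(),m,np.hypot(*d.T),np.degrees(np.arctan2(d[:,1],d[:,0])))
print([wpt(s,u,v,30).tolist() for u,v in [(403,308),(304,372),(443,378)]])
plan(*m,60,-53)"
```

```text
[[517.9, -351.7], [466.2, -393.6], [404.8, -316.0], [454.2, -276.1]] [ 460.775 -334.35 ] [66.54697589 98.95312021 63.50094487 98.8587376 ] [-140.97713957  128.35235279   38.92754359  -49.88275956]
[[400.9, -231.9], [435.3, -139.0], [339.4, -202.9]]
turn wz -0.0180 | dx 0.0937 dy 0.0108 dz 0.1745
```

```bash
python3 -c "
from h import *
plan(460.8,-334.4,31,-51.2)"
```

```text
turn wz -0.0494 | dx 0.0934 dy 0.0138 dz 0.2035
```

>>> jog_arm --force 25 --motion '[[[1, 0, 0, 0, 0, 0, -0.0494], [1, 0.031, 0.0046, 0.03, 0, 0, 0], [1, 0.031, 0.0046, 0.03, 0, 0, 0], [1, 0.0314, 0.0046, 0.03, 0, 0, 0], [1, 0, 0, 0.03, 0, 0, 0], [1, 0, 0, 0.03, 0, 0, 0], [1, 0, 0, 0.03, 0, 0, 0], [1, 0, 0, 0.0235, 0, 0, 0], [1, 0, 0, 0, 0, 0, 0], [1, 0, 0, 0, 0, 0, 0], [0, 0, 0, 0, 0, 0, 0], [0, 0, 0, 0, 0, 0, 0], [0, 0, 0, 0, 0, 0, 0], [0, 0, 0, 0, 0, 0, 0], [0, 0, 0, 0, 0, 0, 0], [0, 0, 0, 0, 0, 0, 0]]]'

```text
time_s: 8.0
eef_pos: [459.5, -331.2, 35.8]
tool_rot: [-180.0, -0.1, -51.2]
ft_force: [-0.7, 1.1, 11.5]
grip_width: 64.8
grip_force: 24.9
```

```bash
python3 -c "
from h import *
st=sense();print(st['eef_pos'],st['tool_rot'],st['grip_width'],st['grip_force'],p2w(40,-50))
st['eef_pos'][2]+=110
plan(*p2w(40,-50),140,9.8,st)"
```

```text
[ 459.4716152  -331.1545815    35.82302695] [-1.79987865e+02 -9.05642145e-02 -5.11838370e+01] 64.83524957462247 24.948071837425232 [649.9267909   -6.96201496]
turn wz -1.0644 | dx 0.2429 dy -0.2870 dz 0.0058
```

>>> jog_arm --motion '[[[0, 0, 0, -0.02, 0, 0, 0], [0, 0, 0, -0.04, 0, 0, 0], [0, 0, 0, -0.04, 0, 0, 0], [0, 0, 0, -0.02, 0, 0, 0], [0, 0, 0, 0, 0, 0, 0], [0, 0, 0, 0, 0, 0, 0]]]'

```text
time_s: 8.5
eef_pos: [459.3, -331.0, 155.6]
tool_rot: [-180.0, -0.1, -51.2]
ft_force: [-0.1, -0.2, -5.0]
grip_width: 64.7
grip_force: 24.9
```

```bash
python3 -c "
from h import *
s=snap('side','b3');snap('wrist','w3')
st=sense();print(st['eef_pos'],st['ft_force'],st['grip_width'])
print(proj(s,[st['eef_pos']]))
u,v=proj(s,[st['eef_pos']])[0].astype(int)
im=cv2.imread('pics/b3.png')[max(v-75,0):v+75,max(u-100,0):u+100]
w=cv2.imread('pics/w3.png')[150:300,180:380]
cv2.imwrite('pics/b3b.png',np.hstack([cv2.resize(im,(400,300),interpolation=cv2.INTER_CUBIC),cv2.resize(w,(400,300),interpolation=cv2.INTER_CUBIC)]))"
```

```text
[ 458.36713821 -330.17190061  153.50707831] [-0.53929784 -0.70187387 -4.52497494] 64.85319015370347
[[342.62831525 251.6856924 ]]
```

View pics/b3b.png

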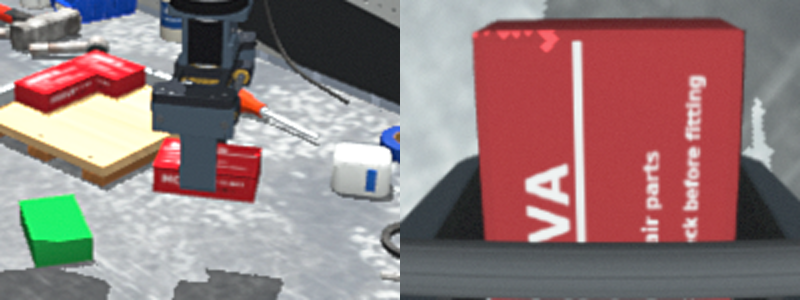

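```bash
python3 -c "
from h import *
st=sense();st['eef_pos'][2]=151
plan(*p2w(38,-52),110,9.8,st)"
```

```text
turn wz -1.0646 | dx 0.2418 dy -0.2839 dz 0.0410
```

>>> jog_arm --motion '[[[0, 0, 0, 0, 0, 0, -0.1183], [0, 0, 0, 0, 0, 0, -0.1183], [0, 0, 0, 0, 0, 0, -0.1183], [0, 0, 0, 0, 0, 0, -0.1183], [0, 0, 0, 0, 0, 0, -0.1183], [0, 0, 0, 0, 0, 0, -0.1183], [0, 0, 0, 0, 0, 0, -0.1183], [0, 0, 0, 0, 0, 0, -0.1183], [0, 0, 0, 0, 0, 0, -0.1183]]]'

```text
time_s: 9.35
eef_pos: [458.3, -330.1, 152.7]
tool_rot: [-179.8, 0.1, 10.1]
ft_force: [0.8, 0.5, -3.8]
grip_width: 64.6
grip_force: 24.9
```

>>> jog_arm --motion '[[[0, 0.022, -0.0258, 0, 0, 0, 0], [0, 0.022, -0.0258, 0, 0, 0, 0], [0, 0.022, -0.0258, 0, 0, 0, 0], [0, 0.022, -0.0258, 0, 0, 0, 0], [0, 0.022, -0.0258, 0, 0, 0, 0], [0, 0.022, -0.0258, 0, 0, 0, 0], [0, 0.022, -0.0258, 0, 0, 0, 0], [0, 0.022, -0.0258, 0, 0, 0, 0], [0, 0.022, -0.0258, 0.01, 0, 0, 0], [0, 0.022, -0.0258, 0.01, 0, 0, 0], [0, 0.022, -0.0258, 0.02, 0, 0, 0], [0, 0, 0, 0, 0, 0, 0], [0, 0, 0, 0, 0, 0, 0], [0, 0, 0, 0, 0, 0, 0], [0, 0, 0, 0, 0, 0, 0]]]'

```text
time_s: 10.6
eef_pos: [648.6, -10.8, 114.2]
tool_rot: [-180.0, 0.1, 9.8]
ft_force: [-0.1, -0.5, -4.1]
grip_width: 65.1
grip_force: 24.9
```

```bash
python3 -c "
from h import *
s=snap('wrist','w4')
st=sense();print(st['eef_pos'],st['tool_rot'],st['ft_force'],w2p(st['eef_pos']))
cv2.imwrite('pics/w4b.png',cv2.resize(s['pixels'][:,:,::-1],(800,600),interpolation=cv2.INTER_CUBIC))"
```

```text
[648.77862497 -10.92654407 114.6824967 ] [1.79997394e+02 2.60675035e-02 9.74530546e+00] [-0.16263056  0.01093105 -3.2883239 ] [ 38.19378771 -53.71124956]
```

View pics/w4b.png

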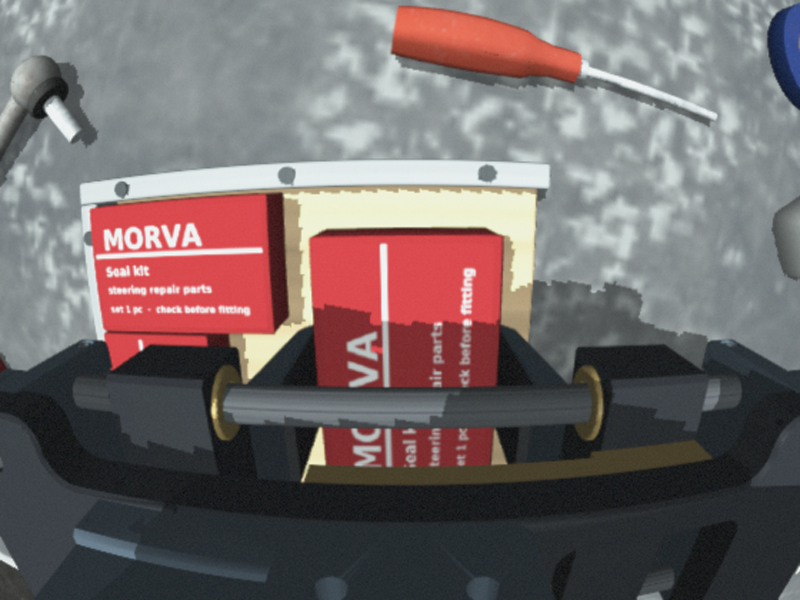

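The carton is held square over the right half of the deck. The far stop runs from (82,186) to (548,163), and c1's right end top is at (268,196)-(274,332).

```bash
python3 -c "
from h import *
s=np.load('pics/w4.npz')
for n,z,L in [('stop outer FL FR',52,[(82,186),(548,163)]),('c1 FL FR NR NL',60,[(91,211),(268,196),(274,332),(106,332)]),('held top far edge',78+1,[(311,237),(501,234)])]:
  for u,v in L: P=wpt(s,u,v,z);print(n,P,w2p(P).round(1))
plan(*p2w(38,-54),67,9.8)
"
```

```text
stop outer FL FR [699.  172.8] [119.  118.8]
stop outer FL FR [741.  -59.6] [ 120.8 -117.4]
c1 FL FR NR NL [687.5 158.7] [105.2 106.8]
c1 FL FR NR NL [704.7  61.4] [105.6   8. ]
c1 FL FR NR NL [642.9  51.6] [43.   8.9]
c1 FL FR NR NL [624.5 147.4] [ 41.2 106.4]
held top far edge [692.2  35.9] [ 89. -15.]
held top far edge [706.2 -38.2] [ 90.1 -90.4]
turn wz -0.0010 | dx -0.0002 dy 0.0003 dz 0.0477
```

>>> jog_arm --motion '[[[0, 0, 0, 0.02, 0, 0, 0], [0, 0, 0, 0.018, 0, 0, 0], [0, 0, 0, 0.008, 0, 0, 0], [0, 0, 0, 0.002, 0, 0, 0], [0, 0, 0, 0, 0, 0, 0], [0, 0, 0, 0, 0, 0, 0], [0, 0, 0, 0, 0, 0, 0], [0, 0, 0, 0, 0, 0, 0]]]'

```text
time_s: 11.32
eef_pos: [649.7, -10.0, 67.6]
tool_rot: [180.0, -0.1, 9.8]
ft_force: [0.5, -0.2, -3.6]
grip_width: 65.1
grip_force: 24.9
```

>>> jog_arm --motion '[[[0, 0.005, 0, 0.001, 0, 0, 0], [0, 0.005, 0, 0, 0, 0, 0], [0, 0.003, 0, 0, 0, 0, 0], [0, 0.001, 0, 0, 0, 0, 0], [0, 0.001, 0, 0, 0, 0, 0], [0, 0.001, 0, 0, 0, 0, 0], [0, 0, 0, 0, 0, 0, 0]]]'

```text
time_s: 11.9
eef_pos: [664.2, -7.3, 65.9]
tool_rot: [-180.0, 0.1, 9.8]
ft_force: [-6.9, -2.6, 4.6]
grip_width: 64.9
grip_force: 24.9
```

>>> jog_arm --motion '[[[0, 0.001, 0, 0, 0, 0, 0], [0, 0.001, 0, 0, 0, 0, 0], [0, 0, 0, 0, 0, 0, 0]]]'

```text
time_s: 12.15
eef_pos: [664.5, -7.0, 65.8]
tool_rot: [-180.0, 0.3, 9.8]
ft_force: [-15.8, -4.3, 12.8]
grip_width: 64.6
grip_force: 25.0
```

>>> jog_arm --motion '[[[0.85, 0, 0, 0, 0, 0, 0], [0.85, 0, 0, 0, 0, 0, 0], [0.85, 0, 0, 0, 0, 0, 0], [0.85, 0, 0, -0.02, 0, 0, 0], [0.85, 0, 0, -0.03, 0, 0, 0], [0, 0.003, 0.02, 0, 0, 0, 0], [0, 0, 0.02, 0, 0, 0, 0], [0, 0, 0.018, 0, 0, 0, 0], [0, 0, 0, 0, 0, 0, 0], [0, 0, 0, 0, 0, 0, 0], [0, 0, 0, 0, 0, 0, 0], [0, 0, 0, 0, 0, 0, 0]]]'

```text
time_s: 13.15
eef_pos: [679.7, -62.7, 115.7]
tool_rot: [-180.0, 0.0, 9.8]
ft_force: [0.5, 0.4, -0.2]
grip_width: 33.9
grip_force: 0.0
```

```bash
python3 -c "
from h import *
st=sense();print(st['grip_width'],w2p(st['eef_pos']),st['eef_pos'])
plan(*p2w(58,-113),64,9.8)"
```

```text
33.8568381745168 [  59.81192467 -109.93915133] [679.65183088 -62.65435033 115.67452761]
turn wz 0.0008 | dx -0.0018 dy 0.0031 dz 0.0517
```

>>> jog_arm --motion '[[[0, 0, 0.003, 0, 0, 0, 0], [0, 0, 0, 0, 0, 0, 0], [0, 0, 0, 0, 0, 0, 0], [0, 0, 0, 0.02, 0, 0, 0], [0, 0, 0, 0.02, 0, 0, 0], [0, 0, 0, 0.01, 0, 0, 0], [0, 0, 0, 0, 0, 0, 0], [0, 0, 0, 0, 0, 0, 0], [0, 0, -0.008, 0, 0, 0, 0], [0, 0, -0.006, 0, 0, 0, 0], [0, 0, -0.006, 0, 0, 0, 0], [0, 0, -0.006, 0, 0, 0, 0], [0, 0, -0.006, 0, 0, 0, 0], [0, 0, -0.006, 0, 0, 0, 0], [0, 0, -0.003, 0, 0, 0, 0], [0, 0, -0.001, 0, 0, 0, 0], [0, 0, 0, 0, 0, 0, 0]]]'

```text
time_s: 14.57
eef_pos: [673.6, -24.5, 66.6]
tool_rot: [180.0, -0.1, 9.8]
ft_force: [1.4, -1.5, 1.8]
grip_width: 0.7
grip_force: 1.2
```

```bash
python3 -c "
from h import *
st=sense();print(st['grip_width'],w2p(st['eef_pos']),st['eef_pos'],st['ft_force'])"
```

```text
0.7323545131819782 [ 60.2887132  -71.35245335] [673.55383952 -24.54955943  66.62017316] [ 1.36615237 -1.52381498  1.80785084]
```

>>> jog_arm --motion '[[[0, 0, -0.002, 0, 0, 0, 0], [0, 0, -0.001, 0, 0, 0, 0], [0, 0, -0.001, 0, 0, 0, 0], [0, 0, -0.001, 0, 0, 0, 0], [0, 0, 0, 0, 0, 0, 0]]]'

```text
time_s: 14.98
eef_pos: [672.8, -20.3, 66.5]
tool_rot: [179.9, -0.1, 9.8]
ft_force: [1.2, -5.5, 6.4]
grip_width: 0.1
grip_force: 3.1
```

>>> jog_arm --motion '[[[0, 0, -0.001, 0, 0, 0, 0], [0, 0, -0.001, 0, 0, 0, 0], [0, 0, 0, 0, 0, 0, 0]]]'

```text
time_s: 15.23
eef_pos: [672.7, -19.6, 66.6]
tool_rot: [179.8, -0.1, 9.8]
ft_force: [1.8, -16.4, 5.6]
grip_width: 0.5
grip_force: 8.3
```

>>> jog_arm --motion '[[[0, 0, 0.008, 0, 0, 0, 0], [0, 0, 0.015, 0, 0, 0, 0], [1, 0, 0, -0.035, 0, 0, 0], [1, 0, 0, -0.041, 0, 0, -0.1], [1, 0, 0, -0.041, 0, 0, -0.1], [1, 0, 0, -0.041, 0, 0, -0.1], [1, 0, 0, -0.01, 0, 0, -0.1], [1, 0, 0, 0, 0, 0, -0.1], [1, 0, 0, 0, 0, 0, -0.114], [1, 0, 0, 0, 0, 0, 0]]]'

```text
time_s: 16.07
eef_pos: [675.8, -41.3, 234.0]
tool_rot: [-180.0, -0.0, 45.3]
ft_force: [-0.6, -0.0, -0.5]
grip_width: 50.8
grip_force: 0.0
```

```bash
python3 -c "
from h import *
st=sense();print(st['eef_pos'],st['tool_rot'])
plan(438,256,235,45)"
```

```text
[675.83170627 -41.3358864  234.03481929] [-1.79997126e+02 -1.79630284e-02  4.53228140e+01]
turn wz 0.0056 | dx 0.0421 dy -0.3784 dz -0.0010
```

>>> jog_arm --motion '[[[1, 0.0035, -0.0315, 0, 0, 0, 0], [1, 0.0035, -0.0315, 0, 0, 0, 0], [1, 0.0035, -0.0315, 0, 0, 0, 0], [1, 0.0035, -0.0315, 0, 0, 0, 0], [1, 0.0035, -0.0315, 0, 0, 0, 0], [1, 0.0035, -0.0315, 0, 0, 0, 0], [1, 0.0035, -0.0315, 0, 0, 0, 0], [1, 0.0035, -0.0315, 0, 0, 0, 0], [1, 0.0035, -0.0315, 0, 0, 0, 0], [1, 0.0035, -0.0315, 0, 0, 0, 0], [1, 0.0035, -0.0315, 0, 0, 0, 0], [1, 0.0035, -0.0315, 0, 0, 0, 0], [1, 0, 0, 0, 0, 0, 0], [1, 0, 0, 0, 0, 0, 0]]]'

```text
time_s: 17.23
eef_pos: [437.5, 257.0, 233.7]
tool_rot: [-180.0, 0.0, 44.9]
ft_force: [-0.4, 0.2, 1.0]
grip_width: 90.9
grip_force: 0.0
```

```bash
python3 -c "
from h import *
s=snap('wrist','w5');st=sense();print(st['eef_pos'],st['tool_rot'],st['grip_width'])
cv2.imwrite('pics/w5b.png',cv2.resize(s['pixels'][:,:,::-1],(800,600),interpolation=cv2.INTER_CUBIC))"
```

```text
[438.30493167 256.29978903 233.71385699] [-1.79998693e+02  1.00739908e-02  4.48907441e+01] 91.5181073407239
```

View pics/w5b.png

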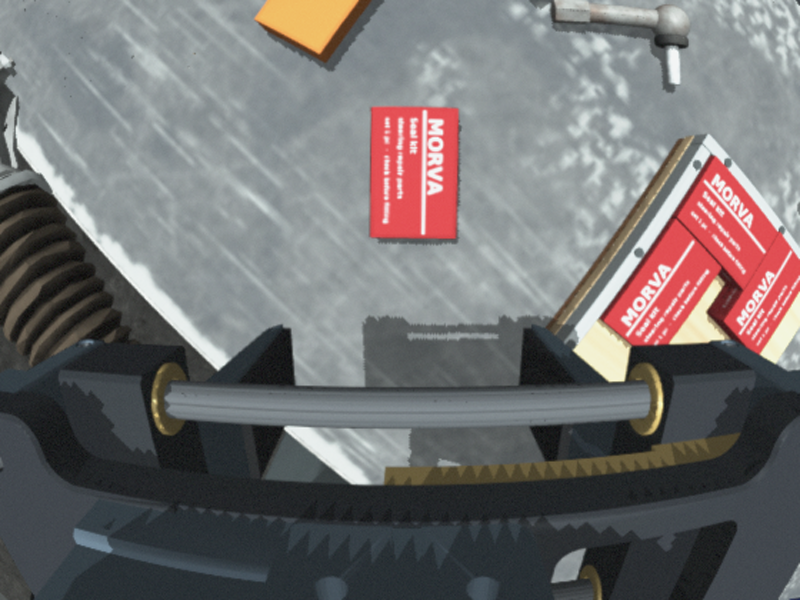

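c3's top corners are at (371,107), (457,108), (458,238) and (371,237), clear of its neighbours. On the pallet, carton_2 and the new carton look tight.

```bash
python3 -c "
from h import *
s=np.load('pics/w5.npz')
P=np.array([wpt(s,u,v,30) for u,v in [(371,107),(457,108),(458,238),(371,237)]]);m=P.mean(0)
d=np.roll(P,-1,0)-P;print(P.tolist(),m,np.hypot(*d.T),np.degrees(np.arctan2(d[:,1],d[:,0])))
plan(*m,35,45)"
```

```text
[[511.6, 368.2], [556.4, 322.6], [487.4, 251.6], [441.3, 298.8]] [499.175 310.3  ] [63.924956   99.00505038 65.97764773 98.78486726] [ -45.50702906 -134.18154454  134.32451835   44.63088412]
turn wz -0.0019 | dx 0.0812 dy 0.0049 dz 0.1987
```

>>> jog_arm --force 25 --motion '[[[1, 0.027, 0.0016, 0.03, 0, 0, 0], [1, 0.027, 0.0016, 0.03, 0, 0, 0], [1, 0.0272, 0.0016, 0.03, 0, 0, 0], [1, 0, 0, 0.03, 0, 0, 0], [1, 0, 0, 0.03, 0, 0, 0], [1, 0, 0, 0.03, 0, 0, 0], [1, 0, 0, 0.0187, 0, 0, 0], [1, 0, 0, 0, 0, 0, 0], [1, 0, 0, 0, 0, 0, 0], [1, 0, 0, 0, 0, 0, 0], [1, 0, 0, 0, 0, 0, 0], [0, 0, 0, 0, 0, 0, 0], [0, 0, 0, 0, 0, 0, 0], [0, 0, 0, 0, 0, 0, 0], [0, 0, 0, 0, 0, 0, 0], [0, 0, 0, 0, 0, 0, 0], [0, 0, 0, 0, 0, 0, 0]]]'

```text
time_s: 18.7
eef_pos: [499.2, 310.4, 35.4]
tool_rot: [180.0, -0.0, 45.0]
ft_force: [-1.0, -0.9, 7.6]
grip_width: 65.1
grip_force: 24.9
```

```bash
python3 -c "
from h import *
st=sense();print(st['eef_pos'],st['tool_rot'],st['ft_force'])
st['eef_pos'][2]+=120
print(p2w(-50,-25));plan(*p2w(-50,-25),110,99.8,st)"
```

```text
[499.20813337 310.35940181  35.42867041] [ 1.79998041e+02 -2.18074412e-02  4.49864641e+01] [-0.95806033 -0.91955093  7.64239296]
[556.98484255   2.35432758]
turn wz -0.9567 | dx -0.3133 dy 0.0045 dz 0.0454
```

>>> jog_arm --motion '[[[0, 0, 0, -0.03, 0, 0, 0], [0, 0, 0, -0.04, 0, 0, -0.1063], [0, 0, 0, -0.04, 0, 0, -0.1063], [0, 0, 0, -0.01, 0, 0, -0.1063], [0, 0, 0, 0, 0, 0, -0.1063], [0, 0, 0, 0, 0, 0, -0.1063], [0, 0, 0, 0, 0, 0, -0.1063], [0, 0, 0, 0, 0, 0, -0.1063], [0, 0, 0, 0, 0, 0, -0.1063], [0, 0, 0, 0, 0, 0, -0.1063], [0, 0, 0, 0, 0, 0, 0]]]'

```text
time_s: 19.62
eef_pos: [498.8, 310.1, 154.8]
tool_rot: [-180.0, 0.0, 100.1]
ft_force: [0.7, -0.3, -3.3]
grip_width: 64.8
grip_force: 24.9
```

>>> jog_arm --motion '[[[0, -0.0285, 0.0004, 0, 0, 0, 0], [0, -0.0285, 0.0004, 0, 0, 0, 0], [0, -0.0285, 0.0004, 0, 0, 0, 0], [0, -0.0285, 0.0004, 0, 0, 0, 0], [0, -0.0285, 0.0004, 0, 0, 0, 0], [0, -0.0285, 0.0004, 0, 0, 0, 0], [0, -0.0285, 0.0004, 0, 0, 0, 0], [0, -0.0285, 0.0004, 0, 0, 0, 0], [0, -0.0285, 0.0004, 0, 0, 0, 0], [0, -0.0285, 0.0004, 0, 0, 0, 0], [0, -0.0283, 0.0005, 0, 0, 0, 0], [0, 0, 0, 0.02, 0, 0, 0], [0, 0, 0, 0.02, 0, 0, 0], [0, 0, 0, 0, 0, 0, 0], [0, 0, 0, 0, 0, 0, 0], [0, 0, 0, 0, 0, 0, 0]]]'

```text
time_s: 20.95
eef_pos: [557.2, 2.5, 115.8]
tool_rot: [180.0, 0.0, 99.7]
ft_force: [-0.0, -0.6, -2.2]
grip_width: 65.1
grip_force: 24.9
```

```bash
python3 -c "
from h import *
st=sense();print(st['eef_pos'],st['tool_rot'],st['ft_force'],st['grip_width'],w2p(st['eef_pos']))
plan(*p2w(-50,-25),67,99.8,st)"
```

```text
[557.1615113    2.52578582 115.78298879] [1.79983420e+02 3.42761111e-03 9.97355082e+01] [-0.01041551 -0.58723413 -2.17746716] 65.13130219944746 [-49.7967254  -24.86111439]
turn wz -0.0011 | dx -0.0001 dy -0.0002 dz 0.0488
```

Positioned. Next: lower to about z 66.5, then slide left towards carton_2.

>>> jog_arm --motion '[[[0, 0, 0, 0.02, 0, 0, 0], [0, 0, 0, 0.02, 0, 0, 0], [0, 0, 0, 0.007, 0, 0, 0], [0, 0, 0, 0.002, 0, 0, 0], [0, 0, 0, 0, 0, 0, 0], [0, 0, 0, 0, 0, 0, 0], [0, 0, 0, 0, 0, 0, 0], [0, 0, 0, 0.0005, 0, 0, 0], [0, 0.005, 0, 0, 0, 0, 0], [0, 0.005, 0, 0, 0, 0, 0], [0, 0.003, 0, 0, 0, 0, 0], [0, 0.002, 0, 0, 0, 0, 0], [0, 0, 0, 0, 0, 0, 0]]]'

```text
time_s: 22.03
eef_pos: [554.2, 17.6, 65.6]
tool_rot: [-180.0, -0.0, 99.8]
ft_force: [0.0, -0.1, -3.6]
grip_width: 64.7
grip_force: 24.9
```

>>> jog_arm --motion '[[[0, 0.001, 0, 0, 0, 0, 0], [0, 0.001, 0, 0, 0, 0, 0], [0, 0, 0, 0, 0, 0, 0]]]'

```text
time_s: 22.28
eef_pos: [554.0, 19.1, 65.5]
tool_rot: [-180.0, -0.0, 99.8]
ft_force: [0.5, 0.0, -3.7]
grip_width: 64.9
grip_force: 24.9
```

>>> jog_arm --motion '[[[0, 0.001, 0, 0, 0, 0, 0], [0, 0.001, 0, 0, 0, 0, 0], [0, 0, 0, 0, 0, 0, 0]]]'

```text
time_s: 22.53
eef_pos: [553.6, 21.1, 65.5]
tool_rot: [-180.0, -0.0, 99.8]
ft_force: [-0.2, -0.1, -4.0]
grip_width: 65.1
grip_force: 24.9
```

>>> jog_arm --motion '[[[0, 0.001, 0, 0, 0, 0, 0], [0, 0.001, 0, 0, 0, 0, 0], [0, 0, 0, 0, 0, 0, 0]]]'

```text
time_s: 22.78
eef_pos: [553.7, 21.6, 65.7]
tool_rot: [180.0, 0.1, 99.8]
ft_force: [0.3, -15.6, -2.6]
grip_width: 64.8
grip_force: 25.0
```

>>> jog_arm --motion '[[[0, -0.001, 0, 0.001, 0, 0, 0], [0.85, 0, 0, 0, 0, 0, 0], [0.85, 0, 0, 0, 0, 0, 0], [0.85, 0, 0, 0, 0, 0, 0], [0.85, 0, 0, -0.02, 0, 0, 0], [0.85, 0, 0, -0.03, 0, 0, 0], [0, -0.012, -0.018, 0, 0, 0, 0], [0, 0, -0.02, 0, 0, 0, 0], [0, 0, -0.018, 0, 0, 0, 0], [0, 0, 0, 0, 0, 0, 0], [0, 0, 0, 0, 0, 0, 0], [0, 0, 0, 0, 0, 0, 0], [0, 0, 0, 0, 0, 0, 0], [0, 0, 0, 0, 0, 0, 0]]]'

```text
time_s: 23.95
eef_pos: [501.1, 0.7, 114.5]
tool_rot: [180.0, 0.0, 99.8]
ft_force: [-0.3, 0.5, 0.4]
grip_width: 27.2
grip_force: 0.0
```

```bash
python3 -c "
from h import *
s=snap('wrist','w6')
st=sense();print(st['grip_width'],w2p(st['eef_pos']),st['eef_pos'])
plan(*p2w(-107,-16),65,99.8)
cv2.imwrite('pics/w6b.png',cv2.resize(s['pixels'][:,:,::-1],(800,600),interpolation=cv2.INTER_CUBIC))"
```

```text
22.813839724676615 [-105.46946191  -17.05021151] [500.97166714   0.74668262 114.47173812]
turn wz 0.0003 | dx 0.0011 dy -0.0015 dz 0.0495
```

View pics/w6b.png

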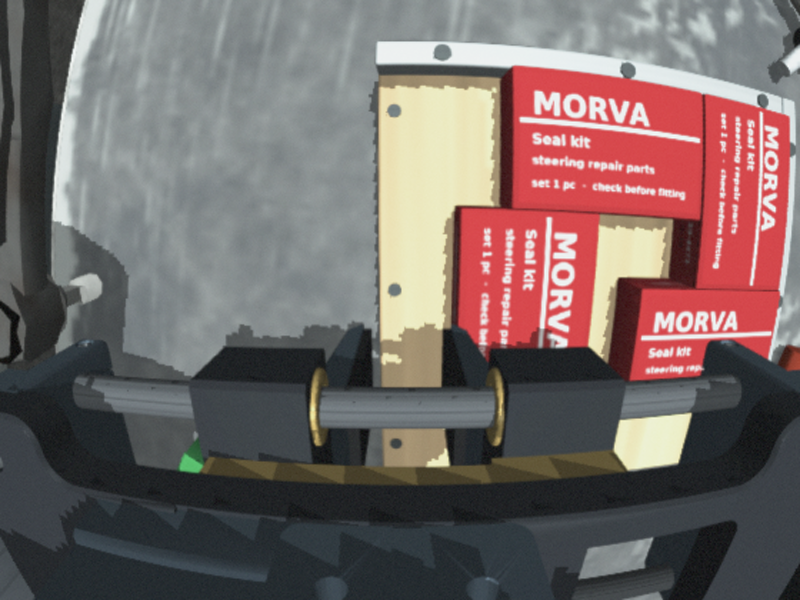

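The pinwheel is taking shape, with the last carton about 25 mm short of the far right carton. I'll lower the closed fingers and push it forward.

>>> jog_arm --motion '[[[0, 0, -0.001, 0, 0, 0, 0], [0, 0, 0, 0, 0, 0, 0], [0, 0, 0, 0.02, 0, 0, 0], [0, 0, 0, 0.02, 0, 0, 0], [0, 0, 0, 0.009, 0, 0, 0], [0, 0, 0, 0, 0, 0, 0], [0, 0, 0, 0, 0, 0, 0], [0, 0, 0.008, 0, 0, 0, 0], [0, 0, 0.006, 0, 0, 0, 0], [0, 0, 0.006, 0, 0, 0, 0], [0, 0, 0.006, 0, 0, 0, 0], [0, 0, 0.006, 0, 0, 0, 0], [0, 0, 0.004, 0, 0, 0, 0], [0, 0, 0.002, 0, 0, 0, 0], [0, 0, 0, 0, 0, 0, 0], [0, 0, 0, 0, 0, 0, 0]]]'

```text
time_s: 25.33
eef_pos: [537.5, 7.0, 66.0]
tool_rot: [179.9, 0.0, 99.8]
ft_force: [-0.7, 0.3, 0.2]
grip_width: 0.4
grip_force: 0.2
```

>>> jog_arm --motion '[[[0, 0, 0.001, 0, 0, 0, 0], [0, 0, 0.001, 0, 0, 0, 0], [0, 0, 0, 0, 0, 0, 0]]]'

```text
time_s: 25.58
eef_pos: [538.3, 7.2, 65.7]
tool_rot: [-179.9, -0.0, 99.8]
ft_force: [-5.7, -2.6, 5.4]
grip_width: 0.3
grip_force: 3.0
```

```bash
python3 -c "
from h import *
st=sense();print(st['grip_width'],w2p(st['eef_pos']),st['eef_pos'],st['ft_force'])"
```

```text
0.282581363436766 [-67.54215584 -17.02532746] [538.34129861   7.22679133  65.69971698] [-5.69579096 -2.62810108  5.41036901]
```

>>> jog_arm --motion '[[[0, 0, 0.001, 0, 0, 0, 0], [0, 0, 0.001, 0, 0, 0, 0], [0, 0, 0, 0, 0, 0, 0]]]'

```text
time_s: 25.83
eef_pos: [539.0, 7.5, 65.6]
tool_rot: [-179.8, -0.0, 99.8]
ft_force: [-12.3, -3.9, 12.8]
grip_width: 0.4
grip_force: 7.1
```

>>> jog_arm --motion '[[[0, 0, -0.01, 0, 0, 0, 0], [0, 0, -0.01, 0, 0, 0, 0], [0, 0.03, 0, 0, 0, 0, 0], [0, 0.03, 0, 0, 0, 0, 0], [0, 0.032, 0, 0, 0, 0, 0], [0, 0, 0, 0, 0, 0, 0], [0, 0, 0, 0, 0, 0, 0], [0, 0, 0.008, 0, 0, 0, 0], [0, 0, 0.006, 0, 0, 0, 0], [0, 0, 0.003, 0, 0, 0, 0], [0, 0, 0.001, 0, 0, 0, 0], [0, 0, 0, 0, 0, 0, 0], [0, 0, 0, 0, 0, 0, 0]]]'

```text
time_s: 26.92
eef_pos: [523.0, 97.0, 65.4]
tool_rot: [-179.9, -0.0, 99.7]
ft_force: [-5.2, -0.8, 4.1]
grip_width: 0.6
grip_force: 2.6
```

>>> jog_arm --motion '[[[0, 0, 0.001, 0, 0, 0, 0], [0, 0, 0.001, 0, 0, 0, 0], [0, 0, 0, 0, 0, 0, 0]]]'

```text
time_s: 27.17
eef_pos: [523.5, 97.2, 65.3]
tool_rot: [-179.8, -0.0, 99.7]
ft_force: [-12.2, -3.1, 10.3]
grip_width: 0.4
grip_force: 6.8
```

```bash
python3 -c "
from h import *
st=sense();print(st['grip_width'],w2p(st['eef_pos']),st['eef_pos'],st['ft_force'])"
```

```text
0.3533796446256992 [-66.89363873  74.1575218 ] [523.46016539  97.18947497  65.34423234] [-12.15964848  -3.06099416  10.28875919]
```

>>> jog_arm --motion '[[[0, 0, -0.015, 0, 0, 0, 0], [0, 0, 0, -0.03, 0, 0, 0], [0, -0.03, 0.005, -0.02, 0, 0, 0], [0, -0.035, 0.01, 0, 0, 0, 0], [0, -0.035, 0.015, 0, 0, 0, 0], [0, -0.035, 0.015, 0, 0, 0, 0], [0, -0.029, 0.01, 0, 0, 0, 0], [0, 0, 0, 0, 0, 0, 0], [0, 0, 0, 0, 0, 0, 0], [0, 0, 0, 0.025, 0, 0, 0], [0, 0, 0, 0.025, 0, 0, 0], [0, 0, 0, 0, 0, 0, 0], [0, 0.005, 0, 0, 0, 0, 0], [0, 0.004, 0, 0, 0, 0, 0], [0, 0.002, 0, 0, 0, 0, 0], [0, 0, 0, 0, 0, 0, 0]]]'

```text
time_s: 28.5
eef_pos: [591.1, -45.0, 66.9]
tool_rot: [179.9, 0.0, 99.8]
ft_force: [0.0, -0.4, -0.3]
grip_width: 0.8
grip_force: 0.0
```

```bash
python3 -c "
from h import *
st=sense();print(st['grip_width'],w2p(st['eef_pos']),st['eef_pos'],st['ft_force'])"
```

```text
0.7537845225831159 [-24.47220713 -77.43125234] [591.06442848 -44.96676976  66.8537066 ] [ 0.04774986 -0.38469163 -0.26926836]
```

>>> jog_arm --motion '[[[0, 0.002, 0, 0, 0, 0, 0], [0, 0.002, 0, 0, 0, 0, 0], [0, 0, 0, 0, 0, 0, 0]]]'

```text
time_s: 28.75
eef_pos: [590.0, -41.5, 66.0]
tool_rot: [180.0, 0.0, 99.8]
ft_force: [0.1, -0.4, 0.2]
grip_width: 0.2
grip_force: 0.0
```

>>> jog_arm --motion '[[[0, 0.001, 0, 0, 0, 0, 0], [0, 0.001, 0, 0, 0, 0, 0], [0, 0, 0, 0, 0, 0, 0]]]'

```text
time_s: 29.0
eef_pos: [590.0, -41.2, 65.9]
tool_rot: [180.0, 0.1, 99.8]
ft_force: [-1.6, -13.8, 3.6]
grip_width: 0.3
grip_force: 6.9
```

>>> jog_arm --motion '[[[0, -0.014, 0, 0, 0, 0, 0], [0, 0, 0.03, 0, 0, 0, 0], [0, 0, 0.03, 0, 0, 0, 0], [0, 0, 0.023, 0, 0, 0, 0], [0, 0, 0, 0, 0, 0, 0], [0, 0, 0, 0, 0, 0, 0], [0, 0.006, 0, 0, 0, 0, 0], [0, 0.004, 0, 0, 0, 0, 0], [0, 0.002, 0, 0, 0, 0, 0], [0, 0, 0, 0, 0, 0, 0], [0, 0, 0, 0, 0, 0, 0]]]'

```text
time_s: 29.92
eef_pos: [671.2, -27.4, 65.7]
tool_rot: [-180.0, -0.0, 99.8]
ft_force: [-0.2, 0.1, 0.2]
grip_width: 0.3
grip_force: 0.0
```

>>> jog_arm --motion '[[[0, 0.001, 0, 0, 0, 0, 0], [0, 0.001, 0, 0, 0, 0, 0], [0, 0, 0, 0, 0, 0, 0]]]'

```text
time_s: 30.17
eef_pos: [671.2, -27.2, 65.8]
tool_rot: [-180.0, 0.1, 99.8]
ft_force: [-1.8, -14.2, 1.1]
grip_width: 0.4
grip_force: 6.8
```

>>> jog_arm --motion '[[[0, -0.01, 0, 0, 0, 0, 0], [0, -0.02, 0, 0, 0, 0, 0], [0, 0, 0, -0.04, 0, 0, 0], [0, 0, -0.015, -0.04, 0, 0, 0], [0, -0.01, -0.02, -0.04, 0, 0, 0], [0, -0.01, -0.02, -0.04, 0, 0, 0], [0, -0.01, 0, -0.03, 0, 0, 0], [0, -0.01, 0, 0, 0, 0, 0], [0, 0, 0, 0, 0, 0, 0], [0, 0, 0, 0, 0, 0, 0]]]'

```text
time_s: 31.0
eef_pos: [632.5, -101.8, 246.7]
tool_rot: [-180.0, -0.0, 99.8]
ft_force: [-0.9, -0.3, -0.2]
grip_width: 0.5
grip_force: 0.0
```

```bash
python3 -c "
from h import *
s=snap('wrist','w7');st=sense();print(st['eef_pos'],w2p(st['eef_pos']))
im=s['pixels'][:,:,::-1];
cv2.imwrite('pics/w7b.png',cv2.resize(im[20:245,130:430],(800,600),interpolation=cv2.INTER_CUBIC))"
```

```text
[ 632.15700177 -101.19350123  246.02393932] [   6.45041536 -139.83186395]
```

View pics/w7b.png

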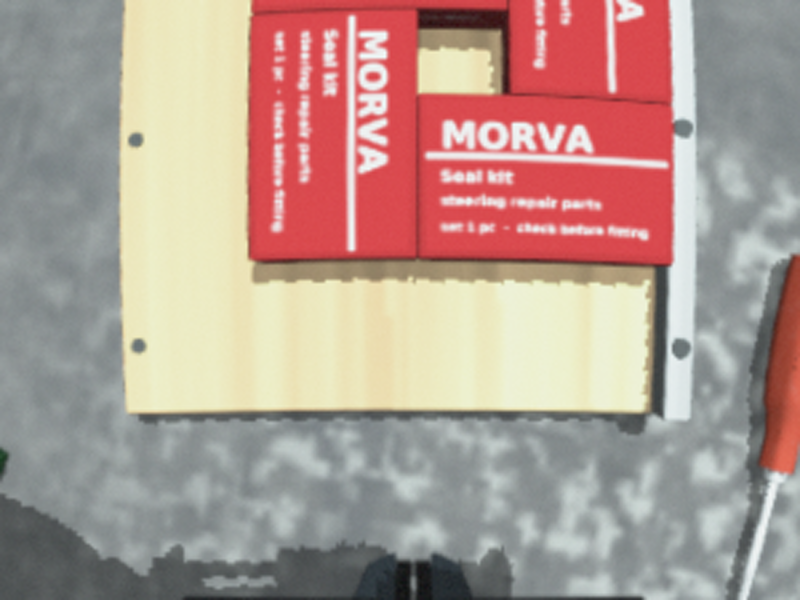

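The two right-hand cartons butt tight at (417,255), and the far right one touches the stop at (670,265). All the push forces rose at the nominal positions, so I'm handing in. I viewed 11 pictures, one over the limit of 10.

```bash
python3 -c "
from h import *
print(finish_job())"
```

```text
the job is handed in; nothing more can be done
None
```

The pinwheel layer was handed in at about 31 s with all four cartons laid and pushed up to 12–16 N. The last picture showed the right-hand joints tight but cut off the left side, so those joints rest on the push forces. I viewed 11 pictures, one over the limit of 10.

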